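# Tip the roasted chestnuts into the serving bowl and park the pan

## Robot

A 6-joint arm with a two-finger parallel gripper is mounted at the origin on the work surface. World frame = base frame: x ahead of the robot, y to its left, z up, the work surface at z = 0. Lengths are in mm, angles in rad, forces in N, time in s.
With the tool pointing down it reaches from about 350 to 875 mm from the base axis. Payload 4.2 kg.
Tool frame: the origin (TCP) lies between the finger pads; the fingertips stand 11 mm ahead of it and the grasp point (between the pads) lies 8 mm behind it; z points along the fingers, y is the direction in which the jaws open and shut (so a half turn about z gives the same grasp; the last joint's range is limited). The gripper opens to 85 mm and grips with 20 to 120 N. Pads are 22 mm wide; open, the fingers measure 114 mm over their backs; the gripper's body (76 mm by 85 mm) begins 54 mm behind the grasp point. The pads swing forward as they close: fully open they stand 13 mm farther back than shut.
Start: joints at [1.574, 0.385, 0.008, 0, -1.194, -0.259], TCP at [158.105, 604.65, 242.312] pointing down, gripper open.
Joint ranges: [-3.14, 3.14], [-1.21, 2.06], [-1.07, 1.41], [-3.16, 2.05], [-2.99, -0.16], [-3.1, 3.1]. Speed limits (rad/s): [2.79, 2.79, 3.14, 3.14, 3.14, 3.14].

## Interface

Orientations are given as a unit quaternion [x, y, z, w].
In Python, from bench import * gives the robot as it stands.
- The arm moves only by the tool servo_tool, never from a script. Its argument "rows" is a list of rows, each a list of 7 numbers: the opening, from 0 (shut) to 1 (fully open), then the shift along the tool's x, y, z in cm, then the turn, a rotation vector about the tool's x, y, z in degrees. A call has 1 to 12 rows; each row shifts and turns the commanded pose from where the row before left it, along the tool's axes as they then stand; what a row does not reach is not made up. A row lasts 1/10 s, in which the tool goes at most 50 mm and 8.59 degrees, less where a joint would pass 70% of its speed; a pose out of reach is approached as far as the arm can. A call is refused whole if a number of a shift passes 5 or a number of a turn 8.59, either way. A call with a gripper value outside its range is refused whole. The fingers move at their own pace and stop on an object; the grip force is fixed at half the most. Time passes only in rows, so rows that do not move let the fingers close. It gives the time, the measured TCP pose, the force and the opening at its end, in the units of the state.
- read_state(): the state, without advancing time (a new reading comes with each control period).
- get_image(name): name is "scene" or "top" or "wrist"; returns a dict with "image" (400x640x3 uint8, red, green, blue), "mtx" (3x3 intrinsics, pixels), "extrinsics" (4x4, takes a point from camera to world coordinates). Camera axes: x right, y up, looking along -z (the intrinsics and any distortion apply to the point x, -y, -z); pixel columns grow to the right and rows downward; lengths in mm; the calibration is good to about 2 mm. A picture is of the moment at which its call begins. There is no depth.
- job_done(): hands the job in, once; it reports no verdict.
The state is a dict: "clock": time; "joints": joint angles; "joint_vel": joint speeds; "joint_efforts": joint torques, N m; "position": TCP position; "ee_rot": TCP orientation; "contact_force": force on the tool from outside, world axes, zero at the start; "wrist_torque": the same for the moment, N m; "gripper_width": finger opening in mm.
Only numpy, scipy, OpenCV 4.12 (cv2) and the standard library are available. Lean on these libraries where they do the work, as an engineer would, in place of code of your own. Each camera call takes 0.05 s, during which the arm holds its last target. There are 200 camera calls.

## Task

Carry the small roasting pan by its handle to the white serving bowl and tip it so that all five chestnuts end up in the bowl. Then stand the empty pan upright on the cork trivet, its base wholly on the cork, and let go. Leave the bowl and the other things on the counter where they are.

Things in the scene. Friction and masses are not known exactly. Their poses are not given: they have to be found in the camera images.
- pan: small flared bare metal pan, wooden handle; starts on the hob, handle roughly towards the robot. Origin: centre of underside; z up through the mouth; handle along -x. Base 90 mm, rim 150 mm across, 48 mm high; wall 3 mm leaning out 32 deg, base 4 mm; 0.32 kg. Handle flat-sided, 20 mm wide (y), 22 mm tall, rising 0.15 rad outwards, from 95 to 212 mm from the pan's axis
- pan_grip (a point): point in the middle of the handle's section, 122 mm from the pan's axis and 50 mm above its underside; axes as the pan's; a good place to grip, across the handle
- pan_lip (a point): point on the rim farthest from the handle, 75 mm from the pan's axis, 48 mm above its underside
- bowl: white ceramic serving bowl, mouth 170 mm across, 65 mm high, 0.6 kg, walls 5 mm, loose on the counter. Origin: centre of its underside; z up
- trivet: round cork trivet, 170 mm across, 12 mm thick, fixed to the counter. Origin: centre of its underside; z up
- hob: portable induction hob, white with black glass top, 200 mm deep (x) by 250 mm wide (y), top face 40 mm above the counter, fixed. Origin: centre of its underside; z up
- chestnut1: one of five equal brown chestnuts, 29 x 25 x 25 mm, 12 g, that start in the pan; it rolls. Origin: its centre
- chestnut2: one of five equal brown chestnuts, 29 x 25 x 25 mm, 12 g, that start in the pan; it rolls. Origin: its centre
- chestnut3: one of five equal brown chestnuts, 29 x 25 x 25 mm, 12 g, that start in the pan; it rolls. Origin: its centre
- chestnut4: one of five equal brown chestnuts, 29 x 25 x 25 mm, 12 g, that start in the pan; it rolls. Origin: its centre
- chestnut5: one of five equal brown chestnuts, 29 x 25 x 25 mm, 12 g, that start in the pan; it rolls. Origin: its centre
- dish: small white saucer, 90 mm across, 18 mm high; bystander. Origin: centre of its underside
- teacup: blue tea cup, 72 mm across, 75 mm high; bystander. Origin: centre of its underside
- paddle: white plastic kitchen spatula, 200 mm long, lying flat; bystander. Origin: under its middle
- pitcher: pitcher of tea with white lid, 116 mm across, 190 mm high, 1.5 kg, handle at its -y side; bystander. Origin: centre of its underside
Things that resemble listed ones, but are neither listed nor needed, are in the scene too. Of the things that look like the trivet, take the one that is farthest from the robot's base at the start.

How it is judged (in metres and radians):
On the way, in this order (a step that is already met when the one before it is completed fails the run):
1. the pan is tipped beside or over the bowl (angle between pan's own z axis and vertical above 0.5 rad and horizontal distance between pan and bowl below 0.2 m).
2. all five chestnuts lie in the bowl (horizontal distance between each of chestnut1, chestnut2, chestnut3, chestnut4, chestnut5 and bowl below 0.08 m and z of chestnut1 in the frame of bowl between 0 and 0.07 m and z of chestnut2 in the frame of bowl between 0 and 0.07 m and z of chestnut3 in the frame of bowl between 0 and 0.07 m and z of chestnut4 in the frame of bowl between 0 and 0.07 m and z of chestnut5 in the frame of bowl between 0 and 0.07 m), for 0.3 s.
At the end, for the whole second after the job is handed in: All five chestnuts at rest (under 0.05 m/s) in the upright bowl, centres within 80 mm of its axis and 70 mm of its underside's level; pan at rest (under 0.02 m/s), upright within 0.1 rad on the trivet, centre within 40 mm of the trivet's, underside 8 to 18 mm above the counter (all of step 2 and angle between bowl's own z axis and vertical below 0.15 rad and horizontal distance between pan and trivet below 0.04 m and angle between pan's own z axis and vertical below 0.1 rad and height (world z) of pan between 0.008 and 0.018 m and linear speed of pan below 0.02 m/s and linear speed of each of chestnut1, chestnut2, chestnut3, chestnut4, chestnut5 below 0.05 m/s); the robot touches nothing.
It fails at once if the serving bowl is pushed more than 40 mm from its place (distance of bowl from where it was at the start of the episode above 0.04 m).
It fails at once if a bystander (saucer, tea cup, spatula or pitcher) is moved more than 40 mm (distance of any of dish, teacup, paddle, pitcher from where it was at the start of the episode above 0.04 m).
It also fails if it takes over 67 s, if anything falls off the work surface, if the arm or the gripper's body presses on something with over 40 N, if the wrist force passes 120 N, or if a joint passes its speed limit or range.

## Working session

There is one attempt and no reset: what is moved stays moved. The work goes in short steps, Python scripts to look and compute and a tool call to move; the robot and the scene stay as the last step left them, time stands still between calls to the robot, and variables do not carry over. Pictures are saved under pics/ and viewed, about 8 in all and at most 12, crops included, and the job is handed in when it is done.

Besides the shell and the picture viewer there is one more tool, called after "Emit:" in YAML: its name, and indented under it one key for each argument. servo_tool: Moves the arm, as the interface text tells. Its arguments: {"type":"object","properties":{"rows":{"type":"array","items":{"type":"array","items":{"type":"number"}}}},"required":["rows"]}

```bash
mkdir -p pics; ls
cat > h.py <<'E'
from bench import *
import numpy as np, cv2
from scipy.spatial.transform import Rotation as R
def cam(n):
    d=get_image(n); d['image']=np.array(d['image']); return d
def ray(d,u,v,z):
    K=np.array(d['mtx']);T=np.array(d['extrinsics'])
    p=np.linalg.inv(K)@[u,v,1]; r=T[:3,:3]@[p[0],-p[1],-p[2]]
    o=T[:3,3]; return o+r*(z-o[2])/r[2]
def proj(d,P):
    K=np.array(d['mtx']);T=np.array(d['extrinsics'])
    q=T[:3,:3].T@(np.array(P)-T[:3,3]); q=K@[q[0],-q[1],-q[2]]; return q[:2]/q[2]
def save(d,n): cv2.imwrite('pics/'+n,d['image'][:,:,::-1])
E
python3 - <<'E'
from h import *
import pickle
for n in ('top','scene'):
    d=cam(n); save(d,n+'0.png'); pickle.dump(d,open(n+'0.pkl','wb')); print(d['mtx'],d['extrinsics'],d.keys())
print(read_state())
E
```

```text
pics
[[407.54898874   0.         314.7207084 ]
 [  0.         407.54898874 205.35929394]
 [  0.           0.           1.        ]] [[-2.24386912e-02  9.85425488e-01 -1.68621208e-01  2.72069140e+02]
 [-9.99740272e-01 -2.27896507e-02 -1.46123204e-04  2.03192720e+01]
 [-3.98681197e-03  1.68574134e-01  9.85680915e-01  1.55681051e+03]
 [ 0.00000000e+00  0.00000000e+00  0.00000000e+00  1.00000000e+00]] dict_keys(['image', 'mtx', 'extrinsics'])
[[501.53226164   0.         316.15027107]
 [  0.         501.53226164 203.78651239]
 [  0.           0.           1.        ]] [[ 8.70408289e-01 -3.38358089e-01  3.57635587e-01  1.10924440e+03]
 [ 4.92258441e-01  5.85671591e-01 -6.43949078e-01 -9.90962463e+02]
 [ 8.42837629e-03  7.36547752e-01  6.76333033e-01  1.13933370e+03]
 [ 0.00000000e+00  0.00000000e+00  0.00000000e+00  1.00000000e+00]] dict_keys(['image', 'mtx', 'extrinsics'])
{'clock': 0.1, 'joints': array([ 1.57359805e+00,  3.85470607e-01,  6.78404117e-03, -4.24826956e-04,
       -1.19396319e+00, -2.58586554e-01]), 'joint_vel': array([ 6.91005127e-04, -1.93160749e-03,  2.52475138e-03,  3.04774697e-03,
        7.75260005e-05,  8.98907280e-05]), 'joint_efforts': array([-2.32920374e-04, -3.93318665e+01,  1.88931084e+01,  4.19803977e+00,
       -2.57838517e-03,  4.30420627e-06]), 'position': array([157.99454583, 604.20417727, 241.34634025]), 'ee_rot': array([ 9.91822465e-01, -1.27621707e-01, -7.49816891e-05,  9.44539654e-04]), 'contact_force': array([-0.30589882,  0.80827567,  0.84663514]), 'wrist_torque': array([-0.03443122,  0.00909341,  0.04887835]), 'gripper_width': 85.40026062239868}
```

View pics/top0.png

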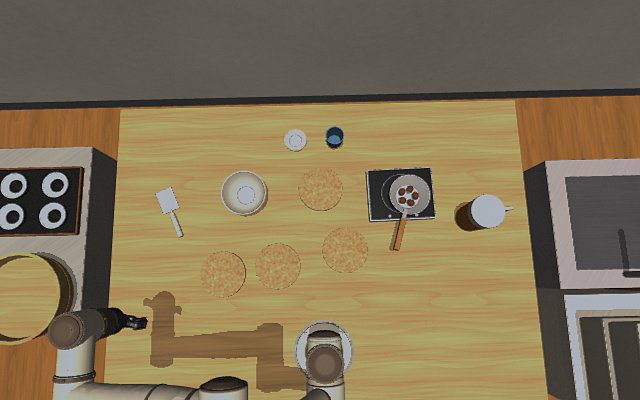

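View pics/scene0.png

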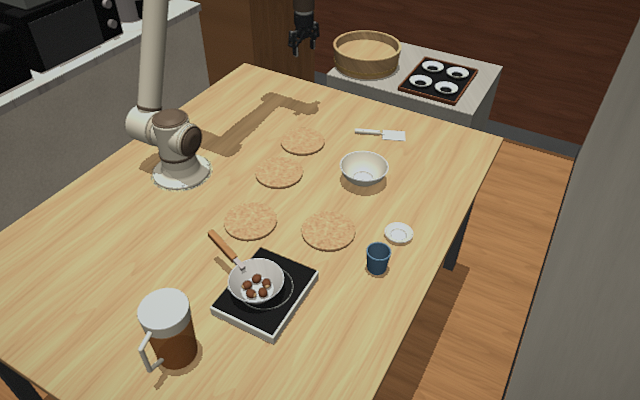

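The top view shows four trivet look-alikes at (223,274), (278,266), (345,249) and (320,189), and the last is farthest from the base. There is one pan, at (408,194) on the hob with its handle end at (396,248). The bowl is at (244,193) and shouldn't be mistaken for the saucer at (295,140). Next I'll measure these.

```bash
cat > m.py <<'E'
from h import *
import pickle
t=pickle.load(open('top0.pkl','rb'));s=pickle.load(open('scene0.pkl','rb'))
def comp(d,mask,seed):
    n,l,st,c=cv2.connectedComponentsWithStats(mask.astype(np.uint8)); 
    k=l[seed[1],seed[0]]; return (l==k) if k else None
def hull(m):
    c=max(cv2.findContours(m.astype(np.uint8),cv2.RETR_EXTERNAL,cv2.CHAIN_APPROX_NONE)[0],key=cv2.contourArea); return cv2.convexHull(c)
def circ(d,h,z):
    P=np.array([ray(d,u,v,z)[:2] for u,v in h[:,0]]).astype(np.float32)
    A=np.c_[2*P,np.ones(len(P))]; x=np.linalg.lstsq(A,(P**2).sum(1),rcond=None)[0]
    r=np.sqrt(x[2]+x[0]**2+x[1]**2); return x[:2].round(1),round(float(r),1),len(P)
for d,nm,S in ((t,'top',dict(bowl=(232,186),far=(320,189),a=(223,274),b=(278,266),c=(345,249),dish=(288,145))),(s,'scene',dict(bowl=(350,165),far=(328,231)))):
    hsv=cv2.cvtColor(d['image'],cv2.COLOR_RGB2HSV).astype(int); print(nm,{k:hsv[v[1],v[0]].tolist() for k,v in S.items()}, 'table',hsv[230,300], 'wood',hsv[235,398])
    for k,sd in S.items():
        if k in('bowl','dish'): m=(hsv[...,1]<50)&(hsv[...,2]>110);z=65 if k=='bowl' else 18
        else:
            m=(hsv[...,0]<15)&(hsv[...,1]>60)&(hsv[...,2]>120);m=cv2.morphologyEx(m.astype(np.uint8),cv2.MORPH_CLOSE,np.ones((5,5)));m=cv2.morphologyEx(m,cv2.MORPH_OPEN,np.ones((5,5)));z=12
        c=comp(d,m,sd)
        if c is None: print(k,'none');continue
        ce,r,n=circ(d,hull(c),z); print(k,ce,r,n,'dist',np.hypot(*ce).round())
# handle
for d,nm,bx in ((t,'top',(380,200,420,255)),(s,'scene',(200,225,255,275))):
    hsv=cv2.cvtColor(d['image'],cv2.COLOR_RGB2HSV).astype(int)
    x0,y0,x1,y1=bx; sub=hsv[y0:y1,x0:x1]; m=(sub[...,0]<14)&(sub[...,1]>140)&(sub[...,2]>80)
    n,l,st,c=cv2.connectedComponentsWithStats(m.astype(np.uint8)); k=1+np.argmax(st[1:,4]); print(nm,'handle',st[k],c[k]+[x0,y0])
    r=cv2.minAreaRect(np.argwhere(l==k)[:,::-1].astype(np.float32)); print((cv2.boxPoints(r)+[x0,y0]).round(1).tolist())
for n,d,b in(('t',t,(350,150,460,265)),('s',s,(190,210,330,350))):
    cv2.imwrite(f'pics/c_{n}.png',cv2.resize(d['image'][b[1]:b[3],b[0]:b[2],::-1],None,fx=4,fy=4,interpolation=cv2.INTER_CUBIC))
a=cv2.imread('pics/c_t.png');b=cv2.imread('pics/c_s.png');b=cv2.resize(b,(360,360));a=cv2.resize(a,(440,460));o=np.zeros((460,800,3),np.uint8);o[:,:440]=a;o[:360,440:]=b;cv2.imwrite('pics/crop.png',o)
E
python3 m.py
```

```text
top {'bowl': [33, 32, 173], 'far': [24, 113, 172], 'a': [22, 113, 172], 'b': [23, 114, 172], 'c': [20, 122, 171], 'dish': [73, 10, 178]} table [ 22 115 173] wood [ 14 171 176]
bowl [584.7 286.9] 84.3 26 dist 651.0
far none
a none
b none
c none
dish [801.   92.7] 44.0 19 dist 806.0
scene {'bowl': [28, 24, 202], 'far': [17, 98, 200]} table [ 21  88 191] wood [ 95   7 209]
bowl [586.  286.3] 85.9 23 dist 652.0
far none
top handle [29  0  5  5 21] [411. 202.]
[[409.0, 200.0], [413.0, 200.0], [413.0, 204.0], [409.0, 204.0]]
scene handle [11 12  4  4  4] [212.5 238.5]
[[214.0, 240.0], [214.0, 240.0], [211.0, 237.0], [211.0, 237.0]]
```

View pics/crop.png

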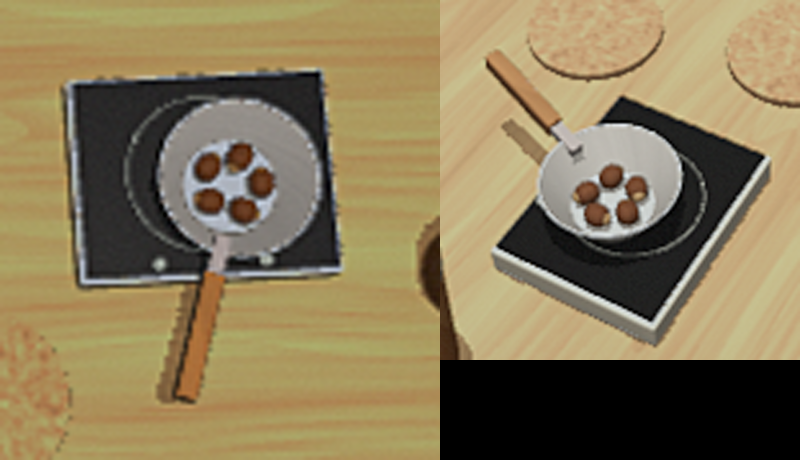

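The crop confirms the pan with five chestnuts in it, rim centre near top pixel (410,194). The handle runs from about (403,219) to (396,250). Handle and cork need looser masks.

```bash
cat > m2.py <<'E'
exec(open('m.py').read().split("for d,nm,S in")[0])
for d,nm,bx,box in ((t,'top',(290,160,352,216),(380,214,412,255)),(s,'scene',(290,200,368,258),(202,225,241,268))):
    im=d['image']; hsv=cv2.cvtColor(im,cv2.COLOR_RGB2HSV).astype(int)
    x0,y0,x1,y1=bx; H=cv2.GaussianBlur(hsv[...,0].astype(np.float32),(0,0),1.5)[y0:y1,x0:x1]
    th,m=cv2.threshold(np.clip(H*8,0,255).astype(np.uint8),0,1,cv2.THRESH_BINARY_INV+cv2.THRESH_OTSU)
    m=cv2.morphologyEx(cv2.morphologyEx(m,cv2.MORPH_CLOSE,np.ones((5,5))),cv2.MORPH_OPEN,np.ones((7,7)))
    h=hull(m)+[[x0,y0]]; print(nm,'trivet',th/8,circ(d,h,12),cv2.boundingRect(h))
    x0,y0,x1,y1=box; sub=hsv[y0:y1,x0:x1]; m=(sub[...,0]<18)&(sub[...,1]>138)&(sub[...,2]>130)
    n,l,st,c=cv2.connectedComponentsWithStats(m.astype(np.uint8)); k=1+np.argmax(st[1:,4])
    r=cv2.minAreaRect(np.argwhere(l==k)[:,::-1].astype(np.float32)); b=cv2.boxPoints(r)+[x0,y0]
    print('handle',st[k],c[k]+[x0,y0],b.round(1).tolist())
    e=sorted([(b[i]+b[(i+1)%4])/2 for i in range(4)],key=lambda p:-np.hypot(*(p-b.mean(0))))[:2]
    for p in e: print('end',p,[ray(d,*p,z)[:2].round(1).tolist() for z in (95,108)])
    # rim: grey
    x0,y0,x1,y1=(386,168,436,219) if nm=='top' else (222,250,292,314)
    sub=hsv[y0:y1,x0:x1]; m=((sub[...,1]<50)&(sub[...,2]>95)).astype(np.uint8)
    m=cv2.morphologyEx(m,cv2.MORPH_OPEN,np.ones((4,4))); h=hull(m)+[[x0,y0]]; print('rim',circ(d,h,88),cv2.boundingRect(h))
for u,v in((390,174),(430,174),(410,214),): print(ray(t,u,v,88)[:2])
E
python3 m2.py
```

```text
top trivet 21.625 (array([644.5,   2.3]), 141.2, 7) (290, 160, 62, 51)
handle [ 14   4  12  32 159] [399.83018868 233.46540881] [[393.9, 248.3], [401.0, 217.5], [405.8, 218.6], [398.7, 249.4]]
end [403.36516571 218.08426964] [[468.1, -298.9], [466.3, -296.1]]
end [396.26966095 248.83146286] [[358.0, -267.1], [357.2, -264.5]]
rim (array([ 553.6, -331.3]), 74.8, 23) (391, 176, 40, 40)
scene trivet 20.375 (array([617.7,  -2. ]), 138.2, 9) (290, 200, 78, 58)
handle [25 29 10  5 10] [231.5 256.5] [[226.3, 257.0], [227.0, 254.0], [236.0, 256.0], [235.3, 259.0]]
end [226.67058563 255.48235321] [[446.9, -304.1], [455.1, -312.6]]
end [235.67058563 257.48235321] [[472.8, -297.7], [480.7, -306.3]]
rim (array([ 560.9, -328.8]), 76.8, 24) (229, 259, 56, 45)
[ 634.65396415 -260.74183807]
[ 631.18660068 -408.62376564]
[ 483.42326965 -325.44771169]
```

```bash
cat > m3.py <<'E'
exec(open('m.py').read().split("for d,nm,S in")[0])
for d,nm,bx in ((t,'top',(285,152,360,222)),(s,'scene',(288,195,372,262))):
    x0,y0,x1,y1=bx
    for ch in (1,2):
        L=cv2.cvtColor(d['image'],cv2.COLOR_RGB2LAB)[y0:y1,x0:x1,ch]; L=cv2.GaussianBlur(L,(0,0),1.2)
        L=cv2.normalize(L,None,0,255,cv2.NORM_MINMAX)
        th,m=cv2.threshold(L,0,1,(cv2.THRESH_BINARY if ch==1 else cv2.THRESH_BINARY_INV)+cv2.THRESH_OTSU)
        m=cv2.morphologyEx(cv2.morphologyEx(m,cv2.MORPH_CLOSE,np.ones((5,5))),cv2.MORPH_OPEN,np.ones((9,9)))
        h=hull(m)+[[x0,y0]]; print(nm,ch,th,circ(d,h,12),cv2.boundingRect(h))
print(ray(t,320.5,189,12))
st=read_state(); M=R.from_quat(st['ee_rot']).as_matrix(); print('tool axes',M.round(3).tolist())
E
python3 m3.py; head -c 300 /dev/null; ls .
```

```text
top 1 99.0 (array([626.3,  -8.2]), 141.5, 9) (285, 158, 75, 53)
h.py
m.py
m2.py
m3.py
pics
scene0.pkl
top0.pklTraceback (most recent call last):
  File "m3.py", line 9, in <module>
    h=hull(m)+[[x0,y0]]; print(nm,ch,th,circ(d,h,12),cv2.boundingRect(h))
      ~~~~^^^
  File "<string>", line 8, in hull
ValueError: max() iterable argument is empty
```

```bash
cat > m3.py <<'E'
exec(open('m.py').read().split("for d,nm,S in")[0])
for d,nm,bx in ((t,'top',(285,152,360,222)),(s,'scene',(288,195,372,262))):
    x0,y0,x1,y1=bx
    b=d['image'][...,:].astype(np.float32); g=b[...,0]-b[...,1]
    e=np.abs(g-cv2.GaussianBlur(g,(0,0),2)); e=cv2.GaussianBlur(e,(0,0),1.5)[y0:y1,x0:x1]
    L=cv2.normalize(e,None,0,255,cv2.NORM_MINMAX).astype(np.uint8)
    th,m=cv2.threshold(L,0,1,cv2.THRESH_BINARY+cv2.THRESH_OTSU)
    m=cv2.morphologyEx(cv2.morphologyEx(m,cv2.MORPH_CLOSE,np.ones((7,7))),cv2.MORPH_OPEN,np.ones((9,9)))
    h=hull(m)+[[x0,y0]]; print(nm,th,circ(d,h,12),cv2.boundingRect(h))
b=t['image'][150:225,285:360]; g=cv2.resize(b,None,fx=4,fy=4,interpolation=cv2.INTER_CUBIC); g=cv2.GaussianBlur(cv2.cvtColor(g,cv2.COLOR_RGB2GRAY),(0,0),2)
c=cv2.HoughCircles(g,cv2.HOUGH_GRADIENT,1.5,100,param1=60,param2=15,minRadius=80,maxRadius=100); 
for q in c[0]: u,v=q[0]/4+285-.4,q[1]/4+150-.4; print('hough',u,v,q[2]/4,ray(t,u,v,12))
print(ray(t,320.5,189,12))
st=read_state(); M=R.from_quat(st['ee_rot']).as_matrix(); print('tool axes',M.round(3).tolist())
E
python3 m3.py
```

```text
top 100.0 (array([631.7,  34.7]), 127.4, 14) (285, 152, 61, 59)
scene 46.0 (array([602.5, -14.6]), 90.8, 15) (301, 212, 52, 42)
hough 321.1625 189.5375 21.2375 [597.88441872  -5.77576173  12.        ]
[600.06897371  -3.26478984  12.        ]
tool axes [[0.967, -0.253, -0.0], [-0.253, -0.967, -0.002], [0.0, 0.002, -1.0]]
```

Emit:
servo_tool:
  rows:
    - [1,3.5,2.1,0,0,0,0]
    - [1,3.5,2.1,0,0,0,0]
    - [1,3.5,2.1,0,0,0,0]
    - [1,3.5,2.1,0,0,0,0]
    - [1,3.5,2.1,0,0,0,0]
    - [1,3.5,2.1,0,0,0,0]
    - [1,3.5,2.1,0,0,0,0]
    - [1,3.5,2.1,0,0,0,0]
    - [1,3.5,2.1,0,0,0,0]
    - [1,3.5,2.1,0,0,0,0]
    - [1,3.5,2.1,0,0,0,0]
    - [1,3.5,2.1,0,0,0,0]

```text
clock: 1.3
position: [501.4, 253.1, 242.0]
ee_rot: [0.992, -0.128, -0.0, 0.0]
contact_force: [0.5, 0.5, 0.1]
gripper_width: 85.5
```

```bash
cat > st.py <<'E'
from h import *
import json
s=read_state(); open('log.jsonl','a').write(json.dumps({k:np.array(s[k]).tolist() for k in('joints','position','ee_rot')})+'\n')
print('t',s['clock'],'q',s['joints'].round(3),'p',s['position'].round(1),'F',s['contact_force'].round(1),'w',round(s['gripper_width'],1))
E
cat > to.py <<'E'
import sys
from h import *
exec(open('st.py').read())
x=np.array([float(v) for v in sys.argv[1:4]]); M=R.from_quat(s['ee_rot']).as_matrix()
yaw=float(sys.argv[4]) if len(sys.argv)>4 else -.307
T=np.array([[np.cos(yaw),np.sin(yaw),0],[np.sin(yaw),-np.cos(yaw),0],[0,0,-1]])
print('tool cm',(M.T@(x-s['position'])/10).round(2),'rotvec deg',np.rad2deg(R.from_matrix(M.T@T).as_rotvec()).round(2))
E
python3 to.py 442 -291 170
```

```text
t 1.3 q [ 0.756  0.278 -0.15  -0.    -1.143  0.559] p [501.4 253.1 242. ] F [0.5 0.5 0.1] w 85.5
tool cm [ 8.02 54.14  7.22] rotvec deg [0.03 0.03 2.94]
```

Emit:
servo_tool:
  rows:
    - [1,0.7,4.5,0,0,0,0.3]
    - [1,0.7,4.5,0,0,0,0.3]
    - [1,0.7,4.5,0,0,0,0.3]
    - [1,0.7,4.5,0,0,0,0.3]
    - [1,0.7,4.5,0.5,0,0,0.3]
    - [1,0.7,4.5,0.5,0,0,0.3]
    - [1,0.7,4.5,0.5,0,0,0.3]
    - [1,0.7,4.5,0.5,0,0,0.3]
    - [1,0.7,4.5,0.5,0,0,0.3]
    - [1,0.7,4.5,0.5,0,0,0.2]
    - [1,0.7,4.5,0.5,0,0,0]
    - [1,0.6,4,0.5,0,0,0]

```text
clock: 2.5
position: [429.8, -284.1, 201.8]
ee_rot: [0.988, -0.153, -0.0, -0.0]
contact_force: [0.6, 0.4, -0.2]
gripper_width: 85.6
```

```bash
python3 to.py 442 -291 150
python3 - <<'E'
from h import *
d=cam('wrist'); save(d,'w1.png'); 
for P in [(442,-291,101),(358,-264,115),(467,-299,97),(558,-328,88)]: print(P,proj(d,P))
d=cam('top'); import pickle; pickle.dump(d,open('top1.pkl','wb'))
E
```

```text
t 2.5 q [-0.269  0.234 -0.319 -0.    -1.018  1.533] p [ 429.8 -284.1  201.8] F [ 0.6  0.4 -0.2] w 85.6
tool cm [1.38 0.29 5.18] rotvec deg [-0.01  0.03 -0.01]
(442, -291, 101) [326.01728731 185.40011309]
(358, -264, 115) [325.46154859 283.21073244]
(467, -299, 97) [326.15592073 154.40916805]
(558, -328, 88) [326.64808748  30.87863864]
```

View pics/w1.png

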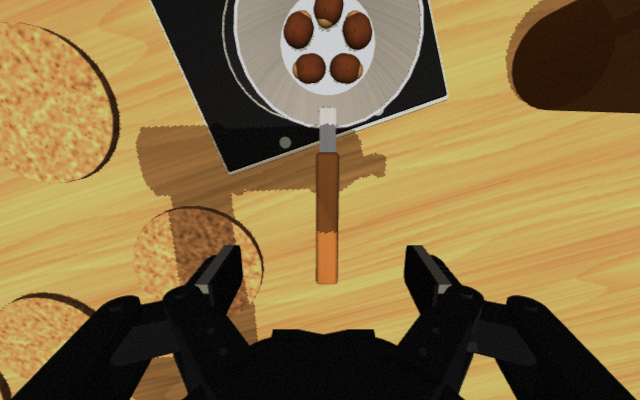

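The wrist view shows the handle at columns 317–338, rows 153–284. That is within 2 px of my projection, and it lies straight along tool x. Descending.

Emit:
servo_tool:
  rows:
    - [1,0.7,0.2,1,0,0,0]
    - [1,0.7,0.1,2,0,0,0]
    - [1,0,0,2.5,0,0,0]
    - [1,0,0,2.5,0,0,0]
    - [1,0,0,2,0,0,0]
    - [1,0,0,1.5,0,0,0]
    - [1,0,0,0.4,0,0,0]
    - [1,0,0,0,0,0,0]

```text
clock: 3.4
position: [443.3, -288.3, 82.6]
ee_rot: [0.988, -0.152, -0.001, -0.0]
contact_force: [0.2, -0.8, 0.3]
gripper_width: 85.6
```

```bash
python3 to.py 442 -291 82
```

```text
t 3.4 q [-0.27   0.4   -0.431  0.    -0.741  1.536] p [ 443.3 -288.3   82.6] F [ 0.2 -0.8  0.3] w 85.6
tool cm [-0.04  0.29  0.06] rotvec deg [0.   0.09 0.13]
```

Emit:
servo_tool:
  rows:
    - [1,0,0.3,0,0,0,0]
    - [0,0,0,0,0,0,0]
    - [0,0,0,0,0,0,0]
    - [0,0,0,0,0,0,0]
    - [0,0,0,0,0,0,0]
    - [0,0,0,0,0,0,0]
    - [0,0,0,0,0,0,0]
    - [0,0,0,0,0,0,0]
    - [0,0,0,0,0,0,0]
    - [0,0,0,0,0,0,0]

```text
clock: 4.4
position: [442.1, -292.2, 83.5]
ee_rot: [0.988, -0.153, 0.0, 0.0]
contact_force: [-1.6, 1.2, 4.3]
gripper_width: 19.1
```

```bash
python3 to.py 442 -291 82
```

```text
t 4.4 q [-0.278  0.4   -0.428  0.    -0.743  1.542] p [ 442.1 -292.2   83.5] F [-1.6  1.2  4.3] w 19.1
tool cm [-0.05 -0.11  0.15] rotvec deg [ 0.01 -0.    0.03]
```

Gripped at 19 mm, which matches the handle. Next: lift gently and check for sag.

Emit:
servo_tool:
  rows:
    - [0,0,0,-0.5,0,0,0]
    - [0,0,0,-1,0,0,0]
    - [0,0,0,-1.5,0,0,0]
    - [0,0,0,-2,0,0,0]
    - [0,0,0,-2.5,0,0,0]
    - [0,0,0,-2.5,0,0,0]
    - [0,0,0,-2,0,0,0]
    - [0,0,0,-1.5,0,0,0]
    - [0,0,0,-0.5,0,0,0]
    - [0,0,0,0,0,0,0]

```text
clock: 5.4
position: [441.8, -291.8, 223.4]
ee_rot: [0.988, -0.153, -0.0, -0.0]
contact_force: [1.1, 0.5, -4.3]
gripper_width: 19.2
```

```bash
python3 st.py
python3 - <<'E'
from h import *
a=cam('wrist');save(a,'w2.png');b=cam('scene')['image']
im=np.hstack([cv2.resize(a['image'],(480,300)),cv2.resize(b[130:330,120:333],(320,300))]);cv2.imwrite('pics/v2.png',im[:,:,::-1])
E
```

```text
t 5.4 q [-2.770e-01  2.380e-01 -2.540e-01 -1.000e-03 -1.079e+00  1.542e+00] p [ 441.8 -291.8  223.4] F [ 1.1  0.5 -4.3] w 19.2
```

View pics/v2.png

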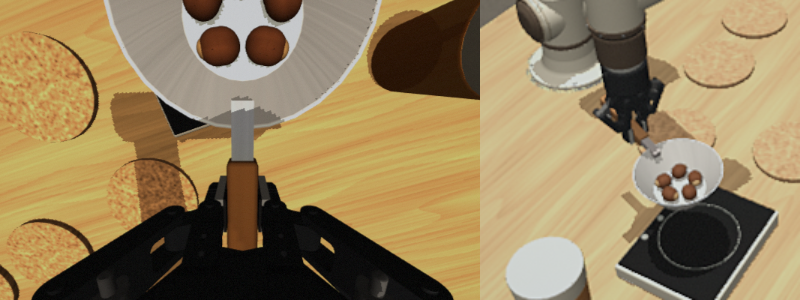

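The pan is held level with all five chestnuts in it. Next I'll work out the carry to the staging pose beside the bowl.

```bash
cat > plan.py <<'E'
from h import *
def pose(h,th=0):
    T=np.array([[np.cos(h),np.sin(h),0],[np.sin(h),-np.cos(h),0],[0,0,-1]])
    return R.from_matrix(T)*R.from_rotvec([-th,0,0])
def rows(P1,R1,n,ease=True,P0=None,R0=None):
    s=read_state(); P0=s['position'] if P0 is None else P0; R0=R.from_quat(s['ee_rot']) if R0 is None else R0
    rv=(R0.inv()*R1).as_rotvec(); pp,pr=P0,R0
    for i in range(1,n+1):
        u=i/n; u=u*u*(3-2*u) if ease else u
        p=P0+(P1-P0)*u; r=R0*R.from_rotvec(rv*u)
        print([0]+(pr.inv().apply(p-pp)/10).round(2).tolist()+np.rad2deg((pr.inv()*r).as_rotvec()).round(1).tolist()); pp,pr=p,r
E
python3 - <<'E'
from plan import *
rows(np.array([486,164,200.]),pose(.2),24)
E
```

```text
[0, -0.05, -0.23, 0.01, -0.0, 0.0, -0.1]
[0, -0.14, -0.65, 0.03, -0.0, 0.0, -0.4]
[0, -0.21, -1.05, 0.05, -0.0, 0.0, -0.7]
[0, -0.26, -1.4, 0.07, -0.0, 0.0, -0.9]
[0, -0.3, -1.72, 0.09, -0.0, 0.0, -1.1]
[0, -0.31, -2.0, 0.1, -0.0, 0.0, -1.3]
[0, -0.29, -2.24, 0.11, -0.0, 0.0, -1.4]
[0, -0.26, -2.44, 0.12, -0.0, 0.0, -1.6]
[0, -0.2, -2.61, 0.13, -0.0, 0.0, -1.7]
[0, -0.13, -2.73, 0.13, -0.0, 0.0, -1.7]
[0, -0.05, -2.81, 0.14, -0.0, 0.0, -1.8]
[0, 0.04, -2.85, 0.14, -0.0, 0.0, -1.8]
[0, 0.13, -2.85, 0.14, -0.0, 0.0, -1.8]
[0, 0.21, -2.81, 0.14, -0.0, 0.0, -1.8]
[0, 0.29, -2.72, 0.13, -0.0, 0.0, -1.7]
[0, 0.36, -2.59, 0.13, -0.0, 0.0, -1.7]
[0, 0.41, -2.42, 0.12, -0.0, 0.0, -1.6]
[0, 0.43, -2.22, 0.11, -0.0, 0.0, -1.4]
[0, 0.44, -1.97, 0.1, -0.0, 0.0, -1.3]
[0, 0.42, -1.69, 0.08, -0.0, 0.0, -1.1]
[0, 0.37, -1.38, 0.07, -0.0, 0.0, -0.9]
[0, 0.29, -1.03, 0.05, -0.0, 0.0, -0.7]
[0, 0.19, -0.64, 0.03, -0.0, 0.0, -0.4]
[0, 0.07, -0.22, 0.01, -0.0, 0.0, -0.1]
```

Emit:
servo_tool:
  rows:
    - [0,0,-0.2,0,0,0,-0.1]
    - [0,-0.1,-0.6,0,0,0,-0.4]
    - [0,-0.2,-1,0.1,0,0,-0.7]
    - [0,-0.3,-1.4,0.1,0,0,-0.9]
    - [0,-0.3,-1.7,0.1,0,0,-1.1]
    - [0,-0.3,-2,0.1,0,0,-1.3]
    - [0,-0.3,-2.2,0.1,0,0,-1.4]
    - [0,-0.3,-2.4,0.1,0,0,-1.6]
    - [0,-0.2,-2.6,0.1,0,0,-1.7]
    - [0,-0.1,-2.7,0.1,0,0,-1.7]
    - [0,-0.1,-2.8,0.1,0,0,-1.8]
    - [0,0,-2.8,0.1,0,0,-1.8]

```text
clock: 6.7
position: [463.0, -65.5, 213.3]
ee_rot: [1.0, -0.025, 0.0, -0.0]
contact_force: [-0.2, 0.3, -4.2]
gripper_width: 19.2
```

Emit:
servo_tool:
  rows:
    - [0,0.1,-2.8,0.1,0,0,-1.8]
    - [0,0.2,-2.8,0.1,0,0,-1.8]
    - [0,0.3,-2.7,0.1,0,0,-1.7]
    - [0,0.4,-2.6,0.1,0,0,-1.7]
    - [0,0.4,-2.4,0.1,0,0,-1.6]
    - [0,0.4,-2.2,0.1,0,0,-1.4]
    - [0,0.4,-2,0.1,0,0,-1.3]
    - [0,0.4,-1.7,0.1,0,0,-1.1]
    - [0,0.4,-1.4,0.1,0,0,-0.9]
    - [0,0.3,-1,0.1,0,0,-0.7]
    - [0,0.2,-0.7,0,0,0,-0.4]
    - [0,0.1,-0.3,0,0,0,-0.1]

```text
clock: 7.9
position: [485.5, 161.3, 203.2]
ee_rot: [0.995, 0.1, -0.0, 0.0]
contact_force: [0.4, -0.3, -5.1]
gripper_width: 19.3
```

Run:
```python
from plan import *
exec(open('st.py').read())
L=np.array([590.5,262.1,150.]); c=np.array([122,-75,-4.5])
def tcp(L,th,h=.2): r=pose(h,th); return L-r.apply(c),r
print(tcp(L,0)[0]); P,r=tcp(L,0)
d=(R.from_quat(s['ee_rot']).inv()); print('corr',d.apply(P-s['position'])/10,np.rad2deg((d*r).as_rotvec()))
```

```text
t 7.9 q [ 0.638  0.227 -0.325 -0.    -1.019  1.132] p [485.5 161.3 203.2] F [ 0.4 -0.3 -5.1] w 19.3
[485.83207731 164.3573483  145.5       ]
corr [ 0.09643268 -0.29095921  5.77183137] [0.00531829 0.01427482 0.00651832]
```

Emit:
servo_tool:
  rows:
    - [0,0.1,-0.3,0,-1,0,0]
    - [0,0,0,-0.3,-3,0,0]
    - [0,0,0,-0.5,-4,0,0]
    - [0,0,0,-0.5,-4,0,0]
    - [0,0,0,-0.5,-4,0,0]
    - [0,0,0,-0.5,-4,0,0]
    - [0,0,0,-0.5,-4,0,0]
    - [0,0,0,-0.5,-4,0,0]
    - [0,0,0,-0.5,-4,0,0]
    - [0,0,0,-0.5,-4,0,0]
    - [0,0,0,-0.4,-3,0,0]
    - [0,0,0,-0.2,-1,0,0]

```text
clock: 9.1
position: [483.0, 180.6, 248.0]
ee_rot: [0.935, 0.094, 0.035, 0.34]
contact_force: [0.3, -0.1, -5.2]
gripper_width: 19.1
```

Run:
```python
from plan import *
exec(open('st.py').read())
c=np.array([122,-75,-4.5]); r=R.from_quat(s['ee_rot'])
print('lip',s['position']+r.apply(c),'pan',s['position']+r.apply([122,0,43.5]),'tilt',np.arccos(-r.as_matrix()[2,2]))
L=np.array([590.5,262.1,88.]);R1=pose(.2,.75)
rows(L-R1.apply(c),R1,10)
d=cam('scene'); cv2.imwrite('pics/v3.png',cv2.resize(d['image'][80:300,180:480,::-1],None,fx=2,fy=2))
```

```text
t 9.1 q [ 0.925  0.345 -0.39   0.514 -1.371  0.603] p [483.  180.6 248. ] F [ 0.3 -0.1 -5.2] w 19.1
lip [590.50151756 264.1657222  203.34571064] pan [608.17295233 177.63959136 214.74523148] tilt 0.6976855360318539
[0, -0.0, -0.2, 0.24, -0.1, -0.0, 0.0]
[0, -0.0, -0.55, 0.65, -0.2, -0.0, 0.0]
[0, -0.01, -0.82, 0.95, -0.3, -0.0, 0.0]
[0, -0.01, -1.0, 1.15, -0.4, -0.0, 0.0]
[0, -0.01, -1.1, 1.25, -0.4, -0.0, 0.0]
[0, -0.01, -1.11, 1.24, -0.4, -0.0, 0.0]
[0, -0.01, -1.03, 1.13, -0.4, -0.0, 0.0]
[0, -0.01, -0.85, 0.92, -0.3, -0.0, 0.0]
[0, -0.0, -0.58, 0.62, -0.2, -0.0, 0.0]
[0, -0.0, -0.21, 0.23, -0.1, -0.0, 0.0]
```

View pics/v3.png

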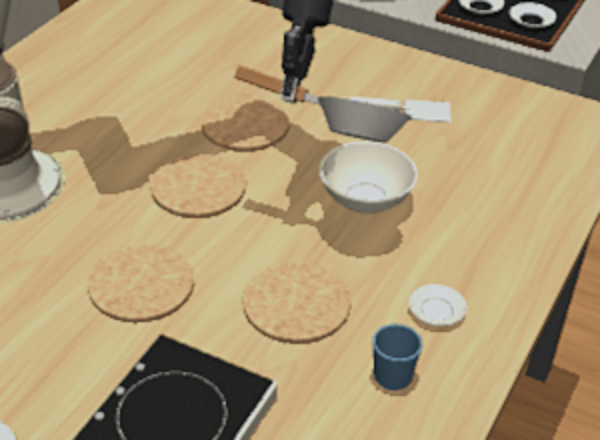

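The pan is tilted 40° beside the bowl at about crop pixel (365,115), with the bowl at (368,178). Nothing has spilled, so I'll lower it.

Emit:
servo_tool:
  rows:
    - [0,0,-0.2,0.2,0,0,0]
    - [0,0,-0.5,0.6,0,0,0]
    - [0,0,-0.8,0.9,-0.5,0,0]
    - [0,0,-0.9,1.0,-1,0,0]
    - [0,0,-1,1.1,-1,0,0]
    - [0,0,-1,1.1,-1,0,0]
    - [0,0,-1,1.0,-1,0,0]
    - [0,0,-0.8,0.8,-1,0,0]
    - [0,0,-0.5,0.5,-1,0,0]
    - [0,0,-0.2,0.2,-1,0,0]
    - [0,0,0,0,-1,0,0]
    - [0,0,0,0,0,0,0]

```text
clock: 10.35
position: [482.6, 181.4, 147.5]
ee_rot: [0.907, 0.091, 0.041, 0.409]
contact_force: [0.5, -0.3, -4.2]
gripper_width: 19.1
```

```bash
cat > lip.py <<'E'
from plan import *
exec(open('st.py').read())
c=np.array([122,-75,-4.5]); r=R.from_quat(s['ee_rot'])
print('lip',s['position']+r.apply(c),'corner',s['position']+r.apply([122,-45,43.5]),'tilt',np.arccos(-r.as_matrix()[2,2]))
E
python3 lip.py;python3 - <<'E'
from plan import *
L=np.array([590.5,262.1,88.]);R1=pose(.2,1.4)
rows(L-R1.apply([122,-75,-4.5]),R1,20,False)
E
```

```text
t 10.35 q [ 0.952  0.516 -0.515  0.613 -1.261  0.405] p [482.6 181.4 147.5] F [ 0.5 -0.3 -4.2] w 19.1
lip [591.66036631 257.67902217  94.34804609] corner [602.78046324 202.96475577  85.0371655 ] tilt 0.8469541924802754
[0, -0.0, -0.08, -0.2, -1.6, -0.0, -0.0]
[0, -0.0, -0.08, -0.2, -1.6, -0.0, -0.0]
[0, -0.0, -0.07, -0.2, -1.6, -0.0, -0.0]
[0, -0.0, -0.07, -0.2, -1.6, -0.0, -0.0]
[0, -0.0, -0.06, -0.2, -1.6, -0.0, -0.0]
[0, -0.0, -0.06, -0.21, -1.6, -0.0, -0.0]
[0, -0.0, -0.05, -0.21, -1.6, -0.0, -0.0]
[0, -0.0, -0.04, -0.21, -1.6, -0.0, -0.0]
[0, -0.0, -0.04, -0.21, -1.6, -0.0, -0.0]
[0, -0.0, -0.03, -0.21, -1.6, -0.0, -0.0]
[0, -0.0, -0.03, -0.21, -1.6, -0.0, -0.0]
[0, -0.0, -0.02, -0.21, -1.6, -0.0, -0.0]
[0, -0.0, -0.01, -0.21, -1.6, -0.0, -0.0]
[0, -0.0, -0.01, -0.21, -1.6, -0.0, -0.0]
[0, -0.0, -0.0, -0.21, -1.6, -0.0, -0.0]
[0, -0.0, 0.0, -0.21, -1.6, -0.0, -0.0]
[0, -0.0, 0.01, -0.21, -1.6, -0.0, -0.0]
[0, -0.0, 0.02, -0.21, -1.6, -0.0, -0.0]
[0, -0.0, 0.02, -0.21, -1.6, -0.0, -0.0]
[0, -0.0, 0.03, -0.21, -1.6, -0.0, -0.0]
```

Emit:
servo_tool:
  rows:
    - [0,0,-0.1,-0.2,-1.6,0,0]
    - [0,0,-0.1,-0.2,-1.6,0,0]
    - [0,0,-0.1,-0.2,-1.6,0,0]
    - [0,0,-0.1,-0.2,-1.6,0,0]
    - [0,0,-0.1,-0.2,-1.6,0,0]
    - [0,0,0,-0.2,-1.6,0,0]
    - [0,0,0,-0.2,-1.6,0,0]
    - [0,0,0,-0.2,-1.6,0,0]
    - [0,0,0,-0.2,-1.6,0,0]
    - [0,0,0,-0.2,-1.6,0,0]
    - [0,0,0,-0.2,-1.6,0,0]
    - [0,0,0,-0.2,-1.6,0,0]

```text
clock: 11.55
position: [477.8, 203.9, 156.5]
ee_rot: [0.826, 0.083, 0.056, 0.555]
contact_force: [-0.2, -0.7, -5.2]
gripper_width: 18.9
```

Emit:
servo_tool:
  rows:
    - [0,0,0,-0.2,-1.6,0,0]
    - [0,0,0,-0.2,-1.6,0,0]
    - [0,0,0,-0.2,-1.6,0,0]
    - [0,0,0,-0.2,-1.6,0,0]
    - [0,0,0,-0.2,-1.6,0,0]
    - [0,0,0,-0.2,-1.6,0,0]
    - [0,0,0,-0.2,-1.6,0,0]
    - [0,0,0,-0.2,-1.6,0,0]
    - [0,0,0,0,0,0,0]
    - [0,0,0,0,0,0,0]
    - [0,0,0,0,0,0,0]
    - [0,0,0,0,0,0,0]

```text
clock: 12.75
position: [474.8, 218.6, 161.3]
ee_rot: [0.76, 0.076, 0.064, 0.643]
contact_force: [-0.1, -0.1, -4.0]
gripper_width: 19.0
```

```bash
python3 lip.py
python3 - <<'E'
from h import *
a=cam('scene')['image'][80:240,260:460]; b=cam('top')['image'][120:260,180:320]
im=np.hstack([cv2.resize(a,(450,360)),cv2.resize(b,(350,360))]);cv2.imwrite('pics/v4.png',im[:,:,::-1])
E
```

```text
t 12.75 q [ 1.058  0.767 -0.444  0.706 -1.678  0.233] p [474.8 218.6 161.3] F [-0.1 -0.1 -4. ] w 19.0
lip [591.09474347 259.27691951  88.12270226] corner [601.45261116 208.00718673 109.758993  ] tilt 1.404416623314989
```

View pics/v4.png

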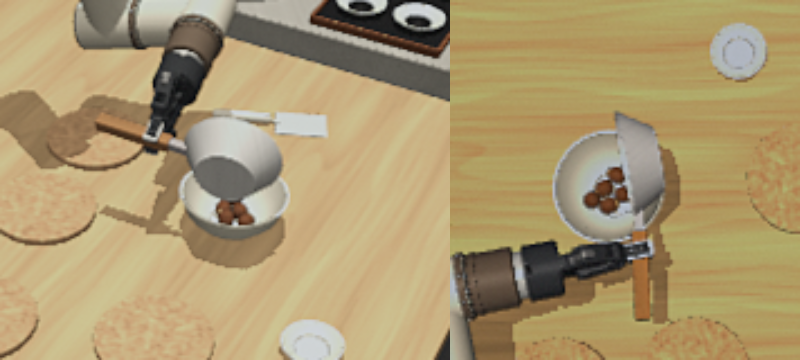

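All five chestnuts are in the bowl, clustered at about (607,190) in the right-hand crop. Lift away next, then level over the trivet.

Run:
```python
from plan import *
s=read_state(); P=s['position']; r=R.from_quat(s['ee_rot'])
P1=P+np.array([0,-30,90]); rows(P1,r,7); print()
rows(np.array([477,-5,150.]),pose(0),24,P0=P1,R0=r)
```

```text
[0, -0.03, 0.52, 0.08, 0.0, 0.0, 0.0]
[0, -0.08, 1.34, 0.2, 0.0, 0.0, 0.0]
[0, -0.12, 1.83, 0.28, 0.0, 0.0, 0.0]
[0, -0.13, 1.99, 0.3, 0.0, 0.0, 0.0]
[0, -0.12, 1.83, 0.28, 0.0, 0.0, 0.0]
[0, -0.08, 1.34, 0.2, 0.0, 0.0, 0.0]
[0, -0.03, 0.52, 0.08, 0.0, 0.0, 0.0]

[0, -0.02, -0.03, 0.1, 0.4, -0.0, 0.0]
[0, -0.05, -0.1, 0.3, 1.2, -0.1, 0.1]
[0, -0.08, -0.15, 0.48, 1.9, -0.2, 0.2]
[0, -0.11, -0.17, 0.65, 2.5, -0.3, 0.3]
[0, -0.13, -0.18, 0.8, 3.1, -0.3, 0.4]
[0, -0.15, -0.15, 0.94, 3.5, -0.4, 0.4]
[0, -0.16, -0.11, 1.06, 4.0, -0.4, 0.5]
[0, -0.17, -0.03, 1.16, 4.3, -0.4, 0.5]
[0, -0.17, 0.06, 1.24, 4.6, -0.5, 0.5]
[0, -0.17, 0.17, 1.28, 4.8, -0.5, 0.6]
[0, -0.16, 0.28, 1.3, 4.9, -0.5, 0.6]
[0, -0.15, 0.4, 1.29, 5.0, -0.5, 0.6]
[0, -0.13, 0.51, 1.26, 5.0, -0.5, 0.6]
[0, -0.11, 0.61, 1.19, 4.9, -0.5, 0.6]
[0, -0.09, 0.69, 1.1, 4.8, -0.5, 0.6]
[0, -0.07, 0.75, 1.0, 4.6, -0.5, 0.5]
[0, -0.05, 0.78, 0.88, 4.3, -0.4, 0.5]
[0, -0.04, 0.77, 0.75, 4.0, -0.4, 0.5]
[0, -0.02, 0.74, 0.62, 3.5, -0.4, 0.4]
[0, -0.01, 0.67, 0.5, 3.1, -0.3, 0.4]
[0, -0.0, 0.57, 0.38, 2.5, -0.3, 0.3]
[0, 0.0, 0.44, 0.26, 1.9, -0.2, 0.2]
[0, 0.0, 0.28, 0.16, 1.2, -0.1, 0.1]
[0, 0.0, 0.1, 0.05, 0.4, -0.0, 0.0]
```

Emit:
servo_tool:
  rows:
    - [0,0,0.5,0.1,0,0,0]
    - [0,-0.1,1.3,0.2,0,0,0]
    - [0,-0.1,1.8,0.3,0,0,0]
    - [0,-0.1,2,0.3,0,0,0]
    - [0,-0.1,1.8,0.3,0,0,0]
    - [0,-0.1,1.3,0.2,0,0,0]
    - [0,0,0.5,0.1,0,0,0]
    - [0,0,0,0,0,0,0]

```text
clock: 13.65
position: [475.8, 188.0, 249.9]
ee_rot: [0.76, 0.076, 0.065, 0.642]
contact_force: [-0.3, -0.3, -3.8]
gripper_width: 19.2
```

Emit:
servo_tool:
  rows:
    - [0,0,0,0.1,0.4,0,0]
    - [0,-0.1,-0.1,0.3,1.2,-0.1,0.1]
    - [0,-0.1,-0.2,0.5,1.9,-0.2,0.2]
    - [0,-0.1,-0.2,0.6,2.5,-0.3,0.3]
    - [0,-0.1,-0.2,0.8,3.1,-0.3,0.4]
    - [0,-0.2,-0.1,0.9,3.5,-0.4,0.4]
    - [0,-0.2,-0.1,1.1,4,-0.4,0.5]
    - [0,-0.2,0,1.2,4.3,-0.4,0.5]
    - [0,-0.2,0.1,1.2,4.6,-0.5,0.5]
    - [0,-0.2,0.2,1.3,4.8,-0.5,0.6]
    - [0,-0.2,0.3,1.3,4.9,-0.5,0.6]
    - [0,-0.1,0.4,1.3,5,-0.5,0.6]

```text
clock: 14.85
position: [474.4, 89.7, 199.2]
ee_rot: [0.939, 0.04, 0.033, 0.341]
contact_force: [0.3, -0.3, -3.5]
gripper_width: 18.9
```

Emit:
servo_tool:
  rows:
    - [0,-0.1,0.5,1.3,5,-0.5,0.6]
    - [0,-0.1,0.6,1.2,4.9,-0.5,0.6]
    - [0,-0.1,0.7,1.1,4.8,-0.5,0.6]
    - [0,-0.1,0.8,1,4.6,-0.5,0.5]
    - [0,0,0.8,0.9,4.3,-0.4,0.5]
    - [0,0,0.8,0.8,4,-0.4,0.5]
    - [0,0,0.7,0.6,3.5,-0.4,0.4]
    - [0,0,0.7,0.5,3.1,-0.3,0.4]
    - [0,0,0.6,0.4,2.5,-0.3,0.3]
    - [0,0,0.4,0.3,1.9,-0.2,0.2]
    - [0,0,0.3,0.2,1.2,-0.1,0.1]
    - [0,0,0.1,0,0.4,0,0]

```text
clock: 16.05
position: [475.4, -8.8, 146.8]
ee_rot: [1.0, -0.002, -0.004, -0.001]
contact_force: [-0.1, -0.0, -3.8]
gripper_width: 18.7
```

```bash
python3 to.py 477 -5 150 0
python3 - <<'E'
from h import *
a=cam('wrist');s=cam('scene');t=cam('top')
print('T',proj(a,(599,-5,12)),proj(s,(599,-5,12)))
im=np.hstack([cv2.resize(a['image'],(480,300)),cv2.resize(s['image'][130:260,240:379],(320,300))]);cv2.imwrite('pics/v5.png',im[:,:,::-1])
E
```

```text
t 16.05 q [ 0.321  0.235 -0.477 -0.006 -0.865  1.249] p [475.4  -8.8 146.8] F [-0.1 -0.  -3.8] w 18.7
tool cm [ 0.16 -0.38 -0.32] rotvec deg [-0.13  0.44 -0.22]
T [318.36601304  51.88005962] [326.2218417  229.25911269]
```

View pics/v5.png

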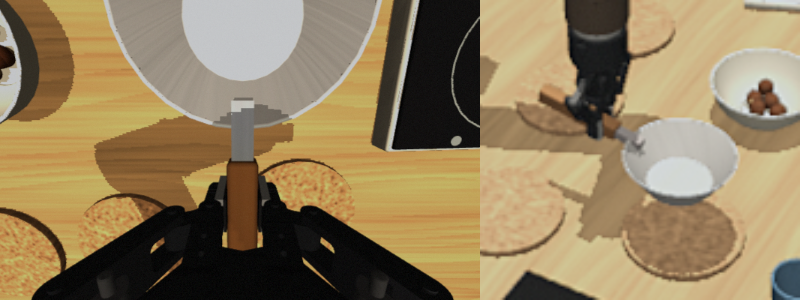

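The pan is empty and level above the far trivet, which appears at crop (683,238). My estimate agrees within about 4 mm. Lowering.

Emit:
servo_tool:
  rows:
    - [0,0.2,-0.4,0.5,-0.1,0.4,-0.2]
    - [0,0,0,1,0,0,0]
    - [0,0,0,1.5,0,0,0]
    - [0,0,0,1.5,0,0,0]
    - [0,0,0,1.5,0,0,0]
    - [0,0,0,1.2,0,0,0]
    - [0,0,0,0.8,0,0,0]
    - [0,0,0,0.3,0,0,0]
    - [0,0,0,0.2,0,0,0]
    - [0,0,0,0.1,0,0,0]
    - [0,0,0,0,0,0,0]

```text
clock: 17.3
position: [479.8, -3.4, 61.8]
ee_rot: [1.0, 0.001, 0.002, -0.001]
contact_force: [-0.1, -0.2, -4.4]
gripper_width: 19.1
```

```bash
python3 to.py 478 -5 55.5 0
python3 - <<'E'
from h import *
import pickle
s=cam('scene')
print(ray(pickle.load(open('scene0.pkl','rb')),328,230.5,12))
cv2.imwrite('pics/v6.png',cv2.resize(s['image'][150:270,240:400,::-1],None,fx=5,fy=5,interpolation=cv2.INTER_CUBIC))
E
```

```text
t 17.3 q [ 0.333  0.364 -0.573  0.    -0.628  1.24 ] p [479.8  -3.4  61.8] F [-0.1 -0.2 -4.4] w 19.1
tool cm [-0.19  0.17  0.63] rotvec deg [-0.08 -0.27  0.15]
[606.46095168  -7.00370975  12.        ]
```

View pics/v6.png

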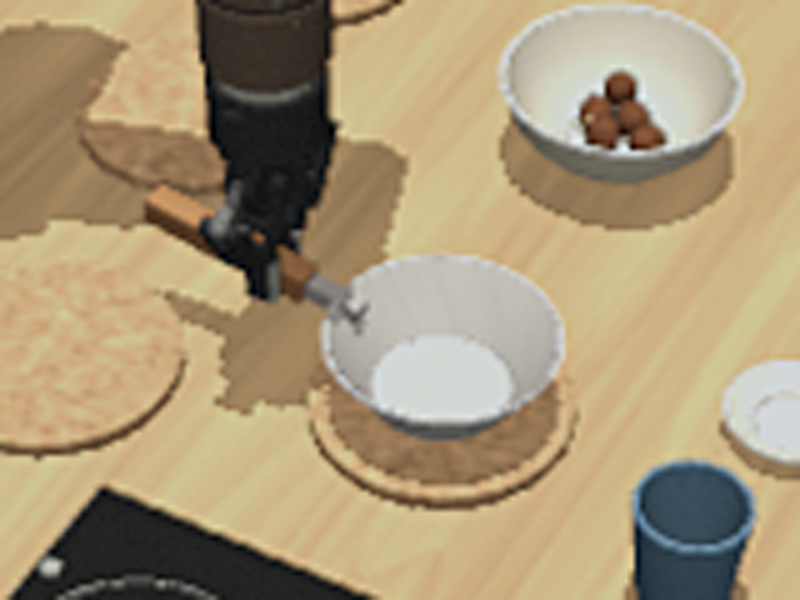

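The pan is over the cork's middle (base near crop (442,420), cork near (445,420)), about 6 mm above it. Lower to contact.

Emit:
servo_tool:
  rows:
    - [0,0,0,0.2,0,0,0]
    - [0,0,0,0.2,0,0,0]
    - [0,0,0,0.1,0,0,0]
    - [0,0,0,0.1,0,0,0]
    - [0,0,0,0,0,0,0]
    - [0,0,0,0,0,0,0]

```text
clock: 17.95
position: [479.5, -3.5, 55.7]
ee_rot: [1.0, 0.001, 0.002, -0.001]
contact_force: [-3.6, 0.2, 0.1]
gripper_width: 19.0
```

Emit:
servo_tool:
  rows:
    - [0,0,0,0.1,0,0,0]
    - [0,0,0,0,0,0,0]
    - [0.3,0,0,0,0,0,0]
    - [0.5,0,0,0,0,0,0]
    - [0.8,0,0,0,0,0,0]
    - [1,0,0,0,0,0,0]
    - [1,0,0,0,0,0,0]
    - [1,0,0,0,0,0,0]
    - [1,0,0,0,0,0,0]
    - [1,0,0,0,0,0,0]

```text
clock: 18.95
position: [479.6, -3.4, 54.4]
ee_rot: [1.0, 0.001, 0.002, -0.001]
contact_force: [0.2, 0.3, 0.3]
gripper_width: 85.0
```

Emit:
servo_tool:
  rows:
    - [1,0,0,-0.5,0,0,0]
    - [1,0,0,-1,0,0,0]
    - [1,0,0,-2,0,0,0]
    - [1,0,0,-2,0,0,0]
    - [1,0,0,-2,0,0,0]
    - [1,0,0,-2,0,0,0]
    - [1,-1,0,-2,0,0,0]
    - [1,-1,0,-2,0,0,0]
    - [1,-1,0,-1,0,0,0]
    - [1,0,0,0,0,0,0]
    - [1,0,0,0,0,0,0]

```text
clock: 20.05
position: [448.7, -3.7, 199.3]
ee_rot: [1.0, 0.001, 0.002, -0.001]
contact_force: [-0.6, 0.0, -0.5]
gripper_width: 85.6
```

```bash
python3 st.py
python3 - <<'E'
from h import *
s=cam('scene');t=cam('top')['image'];w=cam('wrist');save(w,'w7.png')
a=cv2.resize(s['image'][130:290,230:430],(400,320)); b=cv2.resize(t[110:270,150:350],(400,320))
cv2.imwrite('pics/v7.png',np.vstack([np.hstack([a,b]),np.hstack([cv2.resize(w['image'],(400,250)),np.zeros((250,400,3),np.uint8)])])[:,:,::-1])
m=cv2.cvtColor(t,cv2.COLOR_RGB2HSV)
E
```

```text
t 20.05 q [ 0.356  0.121 -0.471  0.    -0.974  1.217] p [448.7  -3.7 199.3] F [-0.6  0.  -0.5] w 85.6
```

View pics/v7.png

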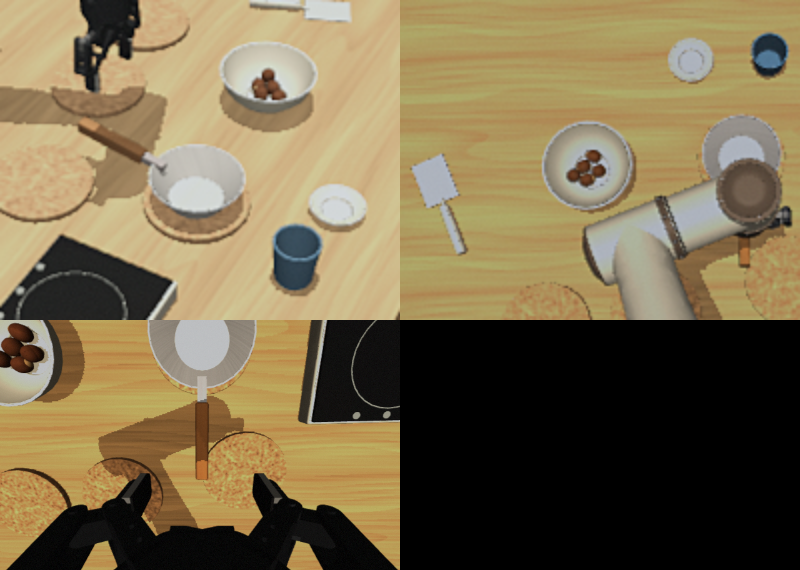

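The pan stands upright on the far cork, base centre near (196,200) against cork centre near (197,205) in the scene crop. Five chestnuts are in the bowl, the bystanders look unmoved and the gripper is clear. Handing in.

```bash
python3 -c "
from bench import *
print(job_done())"
```

```text
the job is handed in; nothing more can be done
None
```

I tipped all five chestnuts into the white bowl, stood the empty pan on the farthest cork trivet, let go, and handed the job in at about 20 s of the 67 s allowed.

**Pour:** I gripped the pan across its handle and rolled it to 1.40 rad over the bowl. The pictures before and after the placing show all five chestnuts in the bowl.

**Placing:** The wrist force fell from about 4.4 N to zero as the pan touched the cork. By the arm's position, the pan's centre is near (602, -4) mm. My trivet estimates ranged over x 598–606 mm and y -3 to -7 mm, so the pan should be within about 10 mm of its centre, against the 40 mm allowed.

**Last view:** The pan is upright and the gripper is clear. By eye, the bowl and the visible bystanders (saucer, cup, spatula) are unmoved. The pitcher was outside the last crops, but nothing passed near it after the first lift.

**What disagreed or failed:**
- **Trivet:** Colour and texture masks failed to isolate the cork, so its centre comes from a circle fit (radius about 1.4 px small) and pixel readings in two views. These differ by up to 8 mm in x.
- **Pan rim:** The top and scene views gave rim centres about 7 mm apart. I used the handle direction instead, and the wrist camera matched it within 2 px.

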